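# Load a filter cell into the filter slide and hold it at the click-stop

### The job

Take the tall filter cell out of its tray pocket, set it down fully seated in the round pocket of the filter slide and let go of it. Then slide the filter slide by its upright handle towards the light head until the ball detent clicks into the notch (cell under the ring), without running on past the notch, and finish holding there: stay put with the fingers still pinching the handle. Leave the two low cells, the bottle and the slide box alone.

Things in the scene. Friction and masses are not known exactly. Their poses are not given: they have to be found in the camera images.
- tall_cell: The filter cell to load: plain aluminium cylinder, 24 mm diameter, 22 mm tall (taller than the other two), glass on top, 20 to 45 g. Origin: centre of its underside, z up. It starts in one of the three tray pockets, sunk 8 mm, so 14 mm stand out.
- low_cell_a: One of two low aluminium cells, 24 mm diameter, 12 mm tall, in a tray pocket (4 mm stand out). Bystander. Origin: centre of its underside.
- low_cell_b: The other low aluminium cell, as low_cell_a. Bystander.
- cell_tray: Fixed grey plastic pocket tray, 70 (x) x 200 (y) x 20 mm tall, lying on the table. Origin: centre of its underside. Three round pockets 26 mm wide, 8 mm deep, in a row along its y axis, 62 mm apart, the middle one at its centre.
- oil_bottle: Small amber bottle, 34 mm diameter, 75 mm tall, standing on the table beyond the work. Bystander. Origin: centre of its underside.
- slide_box: Closed blue plastic box, 85 x 100 x 32 mm, on the table beyond the tray. Bystander. Origin: centre of its underside.
- bench: Fixed grey base plate of the illuminator bench, 85 x 320 x 12 mm, on the table. Origin: on its underside, below the slide's centre line; the plate runs from x = -31 to +54 mm. The filter slide runs along its y axis, the rail direction; +y leads towards the light head. A guide rail at x = -33 to -23 mm reaches z = 22 mm, one at x = 28 to 40 mm reaches z = 15 mm.
- filter_slide: The filter slide: flat aluminium bar on the rail, 44 mm wide (x), 149 mm long, 14 mm thick, its top 26.5 mm above the table, with a steel cam strip on its +x edge (notch in line with the pocket) and an upright handle. Origin: on its underside below the pocket; axes as the bench's. It slides along bench +y only: pocket at y = -30 mm (fully back) to +105 mm (end stop), about 1 N of friction.
- slide_pocket (a point): Centre of the mouth of the slide's round pocket, in the slide's top face: 27 mm wide, 8 mm deep (floor 18.5 mm above the table). Axes as the bench's. A seated cell stands 14 mm out of it.
- handle_top (a point): Centre of the top face of the slide's upright black plastic handle: 14 (x) x 24 (y) x 40 mm tall, standing on the slide's top face 100 mm behind (-y) the pocket; its top is 66.5 mm above the table.
- light_head: Fixed dark light head at the slide's +x edge, at a place along the rail that differs from run to run: a 70 mm tall column 60 mm to +x of the slide's centre line, and an arm with an open black ring (46 mm outside, 38 mm inside, underside 59 mm, top 71 mm above the table) over the slide. Origin: on the ring's axis, 12 mm above the table; axes as the bench's.
- beam (a point): Point on the ring's axis at the height of the slide's top face; axes as the bench's. With the ball in the notch, slide_pocket lies here.
- detent_ball: Sprung steel ball, 7 mm, poking from the head's foot at the slide's edge, in line with the ring. Felt when pushing to +y: from 35 mm to 13 mm short of the notch a gentle ramp, up to about 3 N; within 5 mm of the notch the ball drops in and draws the slide forward; past it a wall resists with up to about 10 N. Left free within 3 mm of the notch, the slide centres itself. 8 mm past is overrun.

How it is judged:
By the outcome, as a careful person would: the job done as asked, in the order asked, and still so for the second after the job is handed in, while the arm keeps its last pose, push and grip.
It also fails if it takes over 54 s, if anything falls off the work surface, if the arm or the gripper's body presses on something with over 40 N, if the wrist force passes 120 N, or if a joint passes its speed limit or range.

### The arm

A 6-joint arm with a two-finger parallel gripper is mounted at the origin on the work surface. World frame = base frame: x ahead of the robot, y to its left, z up, the work surface at z = 0. Lengths are in m, angles in degrees, forces in N, time in s.
With the tool pointing down it reaches from about 0.375 to 0.9 m from the base axis. Payload 3.1 kg.
Tool frame: the origin (TCP) lies midway between the tips of the shut fingers; the grasp point (between the pads) lies 19 mm behind it; z points along the fingers, y is the line along which they close (so a half turn about z gives the same grasp; the last joint's range is limited). The gripper opens to 85 mm and grips with 20 to 120 N. Pads are 22 mm wide; open, the fingers measure 114 mm over their backs; the gripper's body (76 mm by 85 mm) begins 54 mm behind the grasp point. The pads swing forward as they close: fully open they stand 13 mm farther back than shut.
Start: joints at [-10.227, 30.224, 82.088, -0, 67.689, -10.227], TCP at [0.625, 0, 0.231] pointing down, gripper open.
Joint ranges: [-176.69, 176.69], [-43.24, 126.21], [12.49, 139.97], [-82, 262], [0, 151.66], [-163.58, 163.58]. Speed limits (degrees/s): [159.86, 159.86, 180, 180, 180, 180].

### API

Orientations are given as a 3x3 rotation matrix whose columns are the frame's x, y, z axes.
In Python, from workcell import arm gives the robot as it stands. Calls block until the motion is done:
- arm.move_ptp(position, orientation): joint-space move of the TCP to a pose.
- arm.line_to(position, frame=None, vel=0.15): straight line of the TCP; frame=None keeps the orientation; vel is the mean speed in m/s.
- arm.move_joints(angles): joint-space move.
- arm.ungrasp() and arm.gripper_close(grip_force=None): open the fingers fully, or close them until they stop; grip_force is the grip in N (None keeps the last).
- arm.wait(seconds).
- arm.solve_ik(position, orientation): joint angles nearest the present ones, or None.
- arm.camera(name): name is "scene" or "side" or "wrist"; returns a dict with "image" (480x640x3 uint8, blue, green, red), "z_map" (480x640 float32, m along the optical axis (not along the pixel's ray), 0 where there is no reading), "fovy" (degrees; the focal length in pixels is half the picture's height over the tangent of half this angle, whatever the lens; pixels are square), "cx", "cy" (the principal point, pixels), "k1" (the pictures are not rectified: a ray, as slopes to the right and down, at radius r is drawn at 1 + k1 r^2 times it, then the intrinsics apply), "position" and "attitude" of the camera in the world. Camera axes: x right, y down, z forward; pixel columns grow to the right and rows downward; lengths in m; the calibration is good to about 2 mm. A picture is of the moment at which its call begins.
A pose or a line that the arm cannot do raises arm.MotionError and nothing moves.
- arm.hand_in(): hands the job in; it is judged then, once.
Readings, each from a call of its own:
- arm.read_time(): time.
- arm.read_qpos(): joint angles.
- arm.read_qd(): joint speeds.
- arm.read_joint_torque(): joint torques, N m.
- arm.read_position(): TCP position.
- arm.read_ee_rot(): TCP orientation.
- arm.read_wrist_force(): force on the tool from outside, world axes, zero at the start.
- arm.read_moment(): the same for the moment, N m.
- arm.read_width(): finger opening in m.
- arm.read_grip_force(): force on a finger pad.
Only numpy, scipy, OpenCV 4.12 (cv2) and the standard library are available. Lean on these libraries where they do the work, as an engineer would, in place of code of your own. Each camera call takes 0.05 s, during which the arm holds its last target. There are 200 camera calls.

## Working session

There is one attempt and no reset: what is moved stays moved. The work goes in short steps, each a Python script; the robot and the scene stay as the last script left them, time stands still between calls to the robot, and variables do not carry over. Pictures are saved under pics/ and viewed, at most 10 in all, crops included, and the job is handed in when it is done.

```bash
mkdir -p pics; ls
cat > h.py <<'E'
import numpy as np, cv2
from workcell import arm
def shot(n,f=None):
    c=arm.camera(n)
    if f: cv2.imwrite('pics/'+f,c['image'])
    return c
def K(c):
    f=240/np.tan(np.radians(c['fovy'])/2)
    return np.array([[f,0,c['cx']],[0,f,c['cy']],[0,0,1]]),np.array([c['k1'],0,0,0,0.])
def rays(c,uv):
    k,d=K(c)
    p=cv2.undistortPoints(np.asarray(uv,float).reshape(-1,1,2),k,d).reshape(-1,2)
    return np.c_[p,np.ones(len(p))]@np.asarray(c['attitude']).T
def onplane(c,uv,z):
    r=rays(c,uv); o=np.asarray(c['position']); return o+r*((z-o[2])/r[:,2])[:,None]
def cloud(c):
    v,u=np.mgrid[0:480,0:640]; r=rays(c,np.c_[u.ravel(),v.ravel()])
    return (np.asarray(c['position'])+r*c['z_map'].reshape(-1,1)).reshape(480,640,3)
E
python3 - <<'E'
from h import *
for n in("scene","side","wrist"):
    c=shot(n,n+'0.png'); print(n,c['position'],np.round(c['attitude'],3).tolist(),c['fovy'],c['k1'],c['cx'],c['cy'],(c['z_map']>0).mean())
    import pickle; pickle.dump(c,open(n+'0.pkl','wb'))
print(arm.read_time(), arm.read_ee_rot())
E
```

```text
pics
scene [ 1.1030214  -0.49467521  0.89515527] [[0.684, 0.569, -0.456], [0.729, -0.529, 0.434], [0.005, -0.63, -0.777]] 47.58683187607553 -0.1306141297877111 321.5105919978697 240.5265621478508 0.9960026041666666
side [ 0.2790501  -0.5188253   0.56253867] [[0.822, -0.376, 0.428], [-0.57, -0.521, 0.636], [-0.016, -0.766, -0.642]] 51.34053905807347 0.0036041646057605264 320.4404804117987 244.93310281398206 0.9959602864583333
wrist [0.62416879 0.06969683 0.37275342] [[1.0, 0.001, -0.002], [0.0, -0.962, -0.273], [-0.003, 0.273, -0.962]] 70.5002703257157 -0.016240697620540225 319.23826462761724 240.72627944814536 0.9959440104166667
0.15 [[-1.20894425e-05  9.99998589e-01 -1.67990294e-03]
 [ 9.99999952e-01  1.26102554e-05  3.10015324e-04]
 [ 3.10036071e-04 -1.67989911e-03 -9.99998541e-01]]
```

View pics/scene0.png

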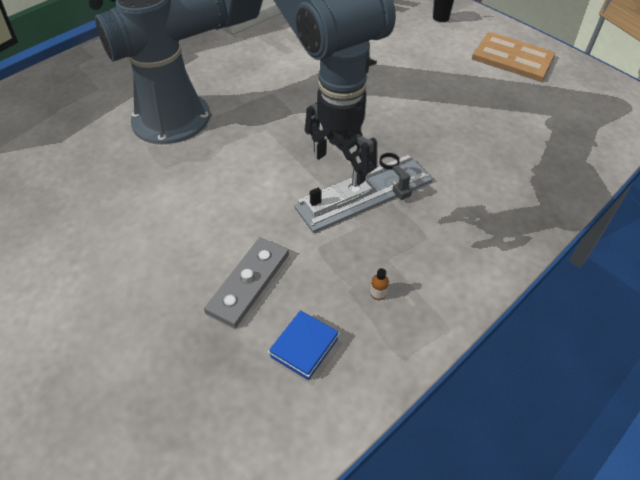

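View pics/side0.png

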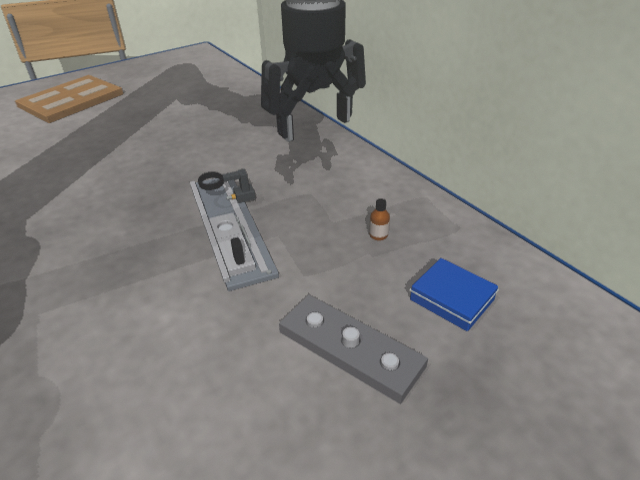

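View pics/wrist0.png

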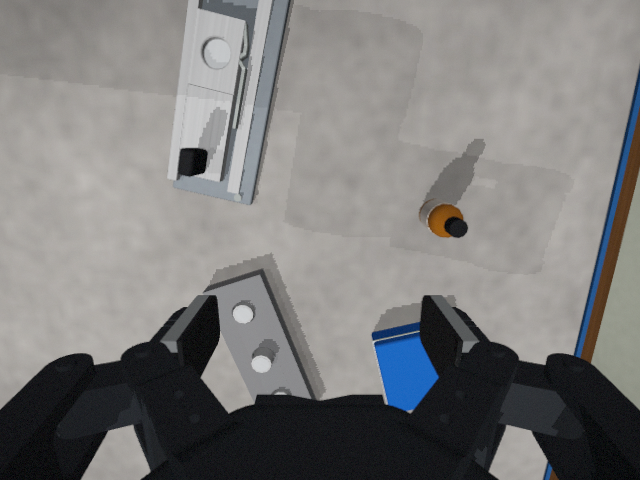

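The middle cell in the tray is the tall one (wrist ~(262,360), side (350,337)). The slide pocket is at wrist (217,53), the handle at (193,160), and the light head with its ring is at side (210,181).

Run:
```python
from h import *
import pickle
w,s,sc=[pickle.load(open(n+'0.pkl','rb')) for n in('wrist','side','scene')]
P=lambda c,uv,z:np.round(onplane(c,uv,z),4)[:,:2].tolist()
print('w cell,low',P(w,[[262,364]],.034),P(w,[[243,313]],.024))
print('w pocket',P(w,[[217,53]],.0265),'handle',P(w,[[188,161]],.0665))
print('s cells',P(s,[[351,331]],.034),P(s,[[315,318],[390,360]],.024),'pocket',P(s,[[226,227]],.0265),'handle',P(s,[[237,240]],.0665),'ring',P(s,[[211,180]],.071))
print('sc cells',P(sc,[[247,272]],.034),P(sc,[[264,255],[230,300]],.024),'handle',P(sc,[[315,190]],.0665),'ring',P(sc,[[389,158]],.071))
C=cloud(s)
print('side depth',C[331,351],C[227,226],C[240,237]); C=cloud(w); print(C[362,262],C[53,217],C[161,188])
print('edge w',P(w,[[254,203],[291,5]],.012))
```

```text
w cell,low [[0.557, -0.1751]] [[0.5365, -0.1149]]
w pocket [[0.5289, 0.1513]] handle [[0.5075, 0.0558]]
s cells [[0.561, -0.1706]] [[0.5391, -0.1151], [0.5781, -0.2328]] pocket [[0.5299, 0.1487]] handle [[0.5102, 0.0586]] ring [[0.5498, 0.2359]]
sc cells [[0.5557, -0.1742]] [[0.5395, -0.119], [0.5788, -0.235]] handle [[0.5061, 0.0523]] ring [[0.5483, 0.2387]]
side depth [ 0.55953367 -0.17242127  0.03675242] [0.53274922 0.15632123 0.02037588] [0.50945266 0.05662914 0.06816616]
[ 0.55698399 -0.17279613  0.03351558] [0.5268501  0.15304172 0.01893537] [0.50710404 0.05575171 0.06540954]
edge w [[0.5533, 0.0093], [0.5969, 0.1949]]
```

```bash
cat >> h.py <<'E'
def R(y):  # tool down, closing axis along y (2-vector)
    y=np.r_[np.asarray(y,float)/np.linalg.norm(y),0]; z=np.array([0,0,-1.]); return np.c_[np.cross(y,z),y,z]
TY=np.array([.948,.316]); BX=np.array([.976,-.219]); BY=np.array([.219,.976])
E
python3 - <<'E'
from h import *
import pickle
arm.move_ptp([.528,.14,.19],R(BX)); arm.wait(.3)
b=shot('wrist','wb.png'); pickle.dump(b,open('wb.pkl','wb'))
arm.move_ptp([.558,-.174,.19],R(TY)); arm.wait(.3)
a=shot('wrist','wa.png'); pickle.dump(a,open('wa.pkl','wb'))
cv2.imwrite('pics/wab.png',np.hstack([cv2.resize(x['image'],(400,300)) for x in(a,b)]))
print(arm.read_time(),a['position'],b['position'])
E
```

```text
2.7833 [ 0.53575505 -0.10700068  0.33237764] [0.543704   0.20692077 0.33251875]
```

View pics/wab.png

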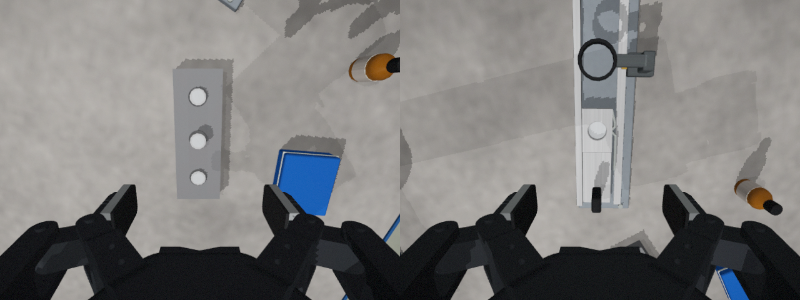

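Run:
```python
from h import *
import pickle
a,b=[pickle.load(open(f'w{n}.pkl','rb'))for n in'ab']
A=cv2.resize(a['image'][120:320,260:380],None,fx=3,fy=3,interpolation=1)
B=cv2.resize(b['image'][50:350,260:430],None,fx=2,fy=2,interpolation=1)
cv2.imwrite('pics/crop.png',np.hstack([A,B]))
g=cv2.cvtColor(a['image'],6); 
m=(g>185).astype(np.uint8); n,l,st,ce=cv2.connectedComponentsWithStats(m)
for i in range(1,n):
    if 300<st[i,4]<2500 and 250<ce[i,0]<400 and 120<ce[i,1]<320: print('cellblob',st[i],ce[i],onplane(a,[ce[i]],.034)[0],onplane(a,[ce[i]],.024)[0])
```

```text
cellblob [304 142  25  26 514] [316.04669261 154.58365759] [ 0.53556048 -0.11582933  0.034     ] [ 0.53555396 -0.11612522  0.024     ]
cellblob [305 214  24  24 464] [316.3512931  225.66594828] [ 0.55546516 -0.17480714  0.034     ] [ 0.55612574 -0.17707965  0.024     ]
cellblob [306 275  22  21 363] [316.60606061 284.7107438 ] [ 0.57384658 -0.22927535  0.034     ] [ 0.5751232  -0.23337334  0.024     ]
```

View pics/crop.png

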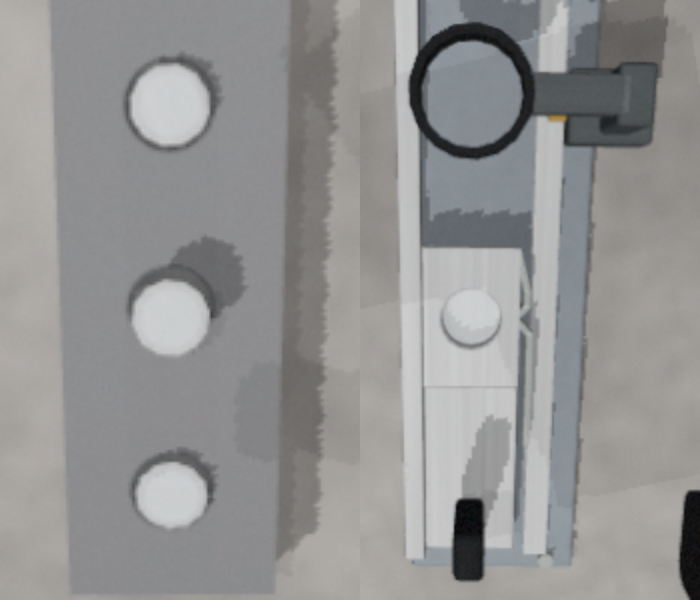

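The three cells show in the left crop, tall one centred at (316.4,225.7) with neighbours 62 mm apart as expected. On the right are the pocket (~(315.7,209)), the ring (~(316,95)) and the handle. Next I'll fit the pocket, ring and rail direction.

Run:
```python
from h import *
import pickle
b=pickle.load(open('wb.pkl','rb')); g=cv2.cvtColor(b['image'],6)
# pocket: edge points, on plane, circle fit
def fit(P,c,lo,hi):
    for _ in range(15):
        r=np.hypot(*(P-c).T); Q=P[(r>lo)&(r<hi)]
        s=np.linalg.lstsq(np.c_[2*Q,np.ones(len(Q))],(Q**2).sum(1),rcond=None)[0]; c=s[:2]
    return c,np.sqrt(s[2]+c@c),len(Q)
e=cv2.Canny(cv2.GaussianBlur(g,(3,3),0),25,60)
uv=np.argwhere(e)[:,::-1].astype(float)
c0=onplane(b,[[315.7,209]],.0265)[0,:2]
print('pocket0',c0,'fit',fit(onplane(b,uv,.0265)[:,:2],c0,.0115,.0155))
# ring
m=((g<60)).astype(np.uint8); n,l,st,ce=cv2.connectedComponentsWithStats(m)
for i in range(1,n):
    if st[i,4]>150 and 250<ce[i,0]<430 and ce[i,1]<350: print(st[i],ce[i])
ko=onplane(b,uv,.071)[:,:2]; k0=onplane(b,[[316,95.5]],.071)[0,:2]
print('ring outer',k0,fit(ko,k0,.0215,.0245))
# rails: subpixel gradient along rows for slide left edge / rail edges
E2=[]
for x0,z in((291,.0265),(266,.022)):
    pts=[]
    for v in range(180,300):
        row=np.abs(np.diff(cv2.GaussianBlur(g,(5,5),0)[v,x0-6:x0+7].astype(float))); pts.append([x0-6+.5+(row*np.arange(12)).sum()/row.sum(),v])
    P=onplane(b,pts,z)[:,:2]; vx,vy,px,py=cv2.fitLine(P.astype(np.float32),cv2.DIST_HUBER,0,.01,.01).ravel(); print('dir',vx*np.sign(vy),abs(vy))
def L(q,z): 
    P=onplane(b,q,z)[:,:2]; d=P[0]-P[1]; return d/np.hypot(*d)
f=lambda x,y:[(x-360)/2+260,y/2+50]
print(L([f(396,0),f(406,555)],.022),L([f(422,250),f(425,545)],.0265),L([f(549,150),f(545,553)],.015))
hb=onplane(b,[f(453,540),f(485,540),f(469,580)],.0665); print('handle',hb)
```

```text
pocket0 [0.52816955 0.15216126] fit (array([0.52740218, 0.15186235]), np.float64(0.013527778906470243), 140)
[ 285   61   63   68 1151] [315.46046916  91.35621199]
[307 300  15  40 555] [313.83423423 319.68108108]
ring outer [0.54898166 0.24034198] (array([0.54845093, 0.24035185]), np.float64(0.022697971720861257), 246)
dir 0.22776833 0.97371536
dir 0.0 0.0
[0.23239263 0.97262206] [0.23225993 0.97265375] [0.20270202 0.97924047]
handle [[0.50049519 0.06544103 0.0665    ]
 [0.51412075 0.06236497 0.0665    ]
 [0.50286369 0.04455997 0.0665    ]]<stdin>:25: RuntimeWarning: invalid value encountered in scalar divide
```

```bash
cat >> h.py <<'E'
TY=np.array([.9475,.320]); BY=np.array([.230,.973])/np.hypot(.230,.973); BX=np.array([BY[1],-BY[0]])
CELL=np.array([.5555,-.1748]); POC=np.array([.5274,.1519]); RING=np.array([.5485,.2404])
E
python3 - <<'E'
from h import *
arm.move_ptp([*CELL,.09],R(TY)); print('f0',arm.read_wrist_force())
arm.line_to([*CELL,.024],vel=.08); print('f1',arm.read_wrist_force(),arm.read_position())
arm.gripper_close(grip_force=40); print('w',arm.read_width(),arm.read_grip_force(),arm.read_wrist_force())
arm.line_to([*CELL,.10],vel=.08); arm.wait(.2)
print('w',arm.read_width(),arm.read_grip_force(),arm.read_wrist_force(),arm.read_time())
arm.move_ptp([*POC,.10],R(BX)); arm.wait(.3)
shot('side','s1.png'); c=shot('wrist','w1.png')
cv2.imwrite('pics/w1c.png',np.hstack([cv2.resize(c['image'],(400,300)),cv2.resize(cv2.imread('pics/s1.png')[80:320,100:420],(400,300))]))
print(arm.read_position(),arm.read_time(),arm.read_wrist_force())
E
```

```text
f0 [ 0.38919732 -0.06935849  0.4685252 ]
f1 [ 0.43049429 -0.55139357  0.22583334] [ 0.55581483 -0.17495343  0.02419547]
w 0.02184473261330897 39.03924107551575 [ 0.11133335 -0.4346063   3.64061527]
w 0.021350055135274985 39.17210340499878 [-0.29062226  0.1428786  -0.21002221] 6.15
[0.52758046 0.15135712 0.09997256] 7.7917 [ 0.07819813  0.18367878 -0.7800596 ]
```

View pics/w1c.png

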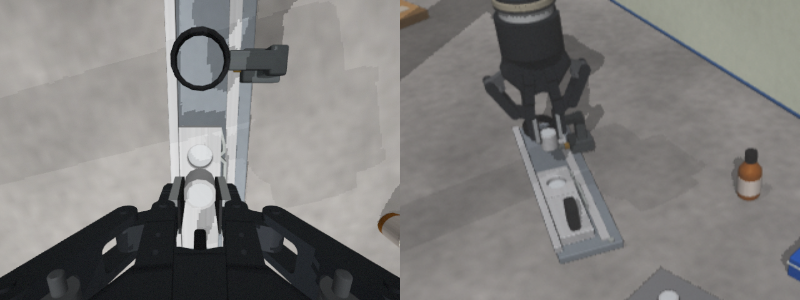

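The cell is held upright between the pads, top at about wrist full-res (320,308), and the slide pocket is visible at (320,248). I'll measure the held cell's offset relative to the pocket.

Run:
```python
from h import *
c=shot('wrist'); im=c['image']; g=cv2.cvtColor(im,6)
cv2.imwrite('pics/w2.png',cv2.resize(im[200:400,240:400],None,fx=3.0,fy=3.0,interpolation=cv2.INTER_CUBIC))
def fit(P,c,lo,hi):
    for _ in range(20):
        r=np.hypot(*(P-c).T); Q=P[(r>lo)&(r<hi)]
        s=np.linalg.lstsq(np.c_[2*Q,np.ones(len(Q))],(Q**2).sum(1),rcond=None)[0]; c=s[:2]
    return c,np.sqrt(s[2]+c@c),len(Q)
uv=np.argwhere(cv2.Canny(cv2.GaussianBlur(g,(3,3),0),25,60))[:,::-1].astype(float)
T=arm.read_position()[:2]
for n,p,z in(('pocket',(320,248),.0265),('cell',(320,308),.110)):
    c0=onplane(c,[p],z)[0,:2]; f=fit(onplane(c,uv,z)[:,:2],c0,.0105,.0155)
    print(n,c0,f,'rel TCP along BX,BY',(f[0]-T)@BX,(f[0]-T)@BY,'guess',(c0-T)@BX,(c0-T)@BY)
```

```text
pocket [0.52816227 0.15443439] (array([0.52765573, 0.15308637]), np.float64(0.013109484892485762), 242) rel TCP along BX,BY -0.0002324557374855386 0.0015583403033451496 guess -4.960380430716148e-05 0.0029867296922790523
cell [0.52774266 0.15323035] (array([0.5288549 , 0.15722532]), np.float64(0.013278826455097524), 286) rel TCP along BX,BY -1.758297277322731e-05 0.005862143964533046 guess -0.00018097137424265153 0.0017184601496035808
```

View pics/w2.png

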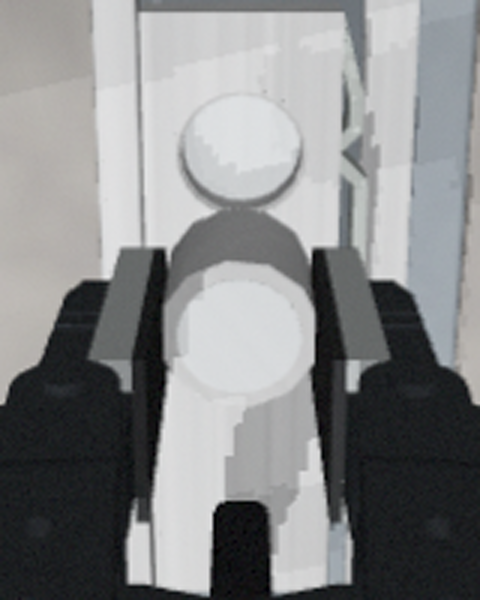

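Run:
```python
from h import *
T=arm.read_position(); goal=T[:2]+.0009*BY
F0=np.array(arm.read_wrist_force())
arm.line_to([*goal,.050],vel=.08); arm.wait(.3); p=arm.read_position(); print(goal-p[:2])
cmd=goal+(goal-p[:2])
for z in np.arange(.044,.0299,-.0015):
    arm.line_to([*cmd,z],vel=.03); f=np.array(arm.read_wrist_force())-F0; p=arm.read_position()
    print(round(z,4),np.round(p-np.r_[goal,z],4),np.round(f,2))
    if f[2]>5: break
print(arm.read_time(),arm.read_width())
```

```text
[-3.16901237e-04 -4.35001369e-05]
0.044 [-0.0006 -0.0001 -0.0003] [-0.11 -0.89 -0.87]
0.0425 [-0.0004 -0.     -0.0001] [ 0.11 -0.26 -0.2 ]
0.041 [-0.0004 -0.0001 -0.0001] [-0.58 -0.15 -1.99]
0.0395 [-0.0004 -0.0001 -0.0001] [ 0.85 -0.7  -1.3 ]
0.038 [-0.0004 -0.0001 -0.0001] [-0.25  0.33 -0.64]
0.0365 [-0.0004 -0.0001 -0.0001] [ 0.45 -0.76 -1.  ]
0.035 [-0.0004 -0.0001 -0.0001] [ 0.78  0.05 -0.39]
0.0335 [-0.0004 -0.     -0.0001] [ 0.38 -0.61 -0.54]
0.032 [-0.0004 -0.0001 -0.0001] [-0.67  0.7  -0.5 ]
0.0305 [-0.0001  0.      0.0004] [-0.5   0.31  3.59]
11.5167 0.0219057518379515
```

The cell dropped in without touching the rim and met the floor at the predicted height. Releasing it now and looking.

Run:
```python
from h import *
import pickle
arm.ungrasp(); p=arm.read_position()
arm.line_to([p[0],p[1],.16],vel=.15)
H=POC-.1*BY
opts=[(s,arm.solve_ik([*H,.13],R(s*BY))) for s in(1,-1)]; print(opts, arm.read_qpos())
c=shot('wrist'); s=shot('side')
pickle.dump(c,open('w3.pkl','wb'))
cv2.imwrite('pics/w3.png',np.hstack([cv2.resize(c['image'][60:360,160:480],(400,375)),cv2.resize(s['image'][150:300,150:310],(400,375),interpolation=cv2.INTER_CUBIC)]))
print(arm.read_position(),arm.read_time())
```

```text
[(1, array([-6.46176863e+00,  3.01694779e+01,  1.04308416e+02, -2.54444375e-14,
        4.55221057e+01, -8.31621843e+01])), (-1, array([-6.46176863e+00,  3.01694779e+01,  1.04308416e+02, -2.54444375e-14,
        4.55221057e+01,  9.68378157e+01]))] [ 4.44453897e+00  3.00016358e+01  9.71324418e+01 -4.23516458e-04
  5.29665054e+01  1.77475231e+01]
[0.52663036 0.15223538 0.15890478] 13.275
```

View pics/w3.png

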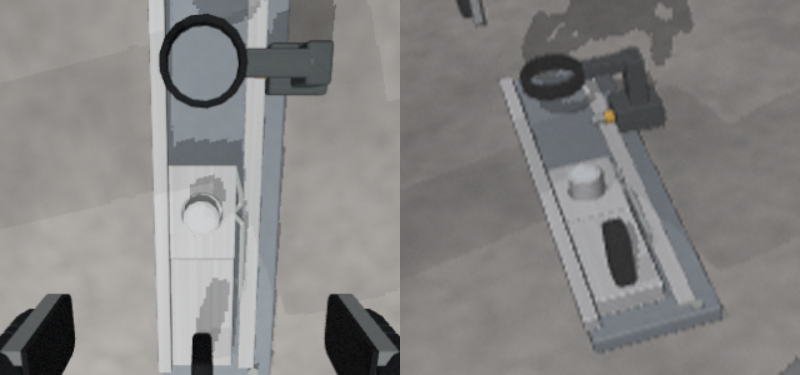

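The cell stands seated in the pocket (about (202,212) in the left panel, level in the side view) and the fingers are clear. Next, the handle.

Run:
```python
from h import *
H=POC-.1*BY+.0005*BY
arm.move_ptp([*H,.13],R(-BY)); arm.wait(.2); print(arm.read_position()[:2]-H)
arm.line_to([*H,.036],vel=.1); arm.wait(.2); print('F',arm.read_wrist_force())
arm.gripper_close(grip_force=40); arm.wait(.2)
print('w',arm.read_width(),arm.read_grip_force(),arm.read_wrist_force(),arm.read_position(),arm.read_time())
s=shot('side'); sc=shot('scene')
cv2.imwrite('pics/s4.png',np.hstack([cv2.resize(s['image'][130:310,150:330],(400,400),interpolation=cv2.INTER_CUBIC),cv2.resize(sc['image'][130:240,280:450],(400,400),interpolation=cv2.INTER_CUBIC)]))
```

```text
[0.00012189 0.00027771]
F [ 0.06905317  0.17077665 -0.44341361]
w 0.023578770604723485 42.06795930862427 [0.50592062 0.13307061 2.23688595] [0.50449956 0.05505189 0.03611473] 16.8
```

View pics/s4.png

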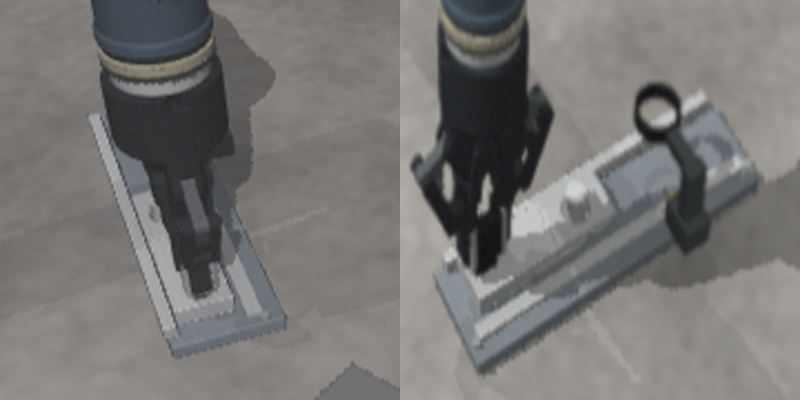

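The gripper pinches the handle (width 23.6 ≈ 24 mm). Sliding with force monitoring, stopping well before the notch region first.

```bash
cat >> h.py <<'E'
S0=np.array([.5045,.0551])
def go(d,vel,lat=0,n=4):
    arm.line_to([*(S0+d*BY+lat*BX),.036],vel=vel); f=[]
    for _ in range(n): arm.wait(.04); f.append(arm.read_wrist_force())
    f=np.mean(f,0); p=arm.read_position()[:2]-S0
    r=(p@BY,p@BX,f[:2]@BY,f[:2]@BX,f[2]); print(round(d,4),'along %.4f lat %.4f Fy %.2f Fx %.2f Fz %.2f'%r,flush=True); return r
E
python3 - <<'E'
from h import *
for d in(.02,.05,.065,.07,.074,.076,.078,.08,.082,.083,.084):
    r=go(d,.06)
    if abs(r[3])>12 or r[2]>3: break
print(arm.read_time(),arm.read_width())
E
```

```text
0.02 along 0.0202 lat 0.0001 Fy 1.42 Fx -0.72 Fz 5.15
0.05 along 0.0500 lat 0.0001 Fy 1.04 Fx -0.54 Fz 4.91
0.065 along 0.0651 lat 0.0001 Fy 1.90 Fx -0.61 Fz 4.98
0.07 along 0.0698 lat 0.0001 Fy 0.66 Fx -1.27 Fz 5.91
0.074 along 0.0738 lat 0.0001 Fy 0.47 Fx -0.96 Fz 5.30
0.076 along 0.0756 lat 0.0000 Fy -0.30 Fx -0.85 Fz 5.44
0.078 along 0.0775 lat 0.0001 Fy -0.67 Fx -0.40 Fz 5.16
0.08 along 0.0799 lat 0.0001 Fy 0.94 Fx -1.00 Fz 5.09
0.082 along 0.0819 lat 0.0001 Fy 1.00 Fx -1.18 Fz 5.32
0.083 along 0.0824 lat 0.0001 Fy -0.48 Fx -0.89 Fz 5.73
0.084 along 0.0834 lat 0.0001 Fy -1.45 Fx -0.67 Fz 5.28
22.2667 0.023061562730842682
```

Run:
```python
from h import *
prev=0;mx=0
for d in np.arange(.085,.0961,.001):
    r=go(d,.03,n=5); mx=max(mx,r[2])
    if r[2]<-3.5 and mx>2: break
print(arm.read_time())
```

```text
0.085 along 0.0843 lat 0.0001 Fy -1.76 Fx -1.00 Fz 5.71
0.086 along 0.0855 lat 0.0001 Fy -0.76 Fx -0.37 Fz 5.73
0.087 along 0.0867 lat 0.0001 Fy -0.26 Fx -0.72 Fz 4.73
0.088 along 0.0881 lat 0.0001 Fy 1.83 Fx -0.97 Fz 4.98
0.089 along 0.0892 lat 0.0001 Fy 2.08 Fx -0.84 Fz 4.78
0.09 along 0.0901 lat 0.0001 Fy 2.03 Fx -1.08 Fz 5.02
0.091 along 0.0907 lat 0.0001 Fy -0.24 Fx -0.80 Fz 5.67
0.092 along 0.0908 lat 0.0001 Fy -3.97 Fx -0.56 Fz 5.96
25.9333
```

The signature is clear: the slide is drawn forward at 88–90 mm, and the wall comes past about 91 mm. Vision predicted 91 mm. I'll relax to the zero-force point and verify.

Run:
```python
from h import *
go(.0908,.02,n=8); arm.wait(.5)
print(arm.read_wrist_force(),arm.read_width(),arm.read_grip_force(),arm.read_time())
s=shot('side'); sc=shot('scene')
cv2.imwrite('pics/s5.png',np.hstack([cv2.resize(s['image'][130:310,150:330],(400,400),interpolation=cv2.INTER_CUBIC),cv2.resize(sc['image'][130:240,280:450],(400,400),interpolation=cv2.INTER_CUBIC)]))
```

```text
0.0908 along 0.0905 lat 0.0001 Fy -0.18 Fx -0.95 Fz 5.94
[-0.80201858  0.19992931  6.72513278] 0.023183308571669545 42.410902976989746 27.0167
```

View pics/s5.png

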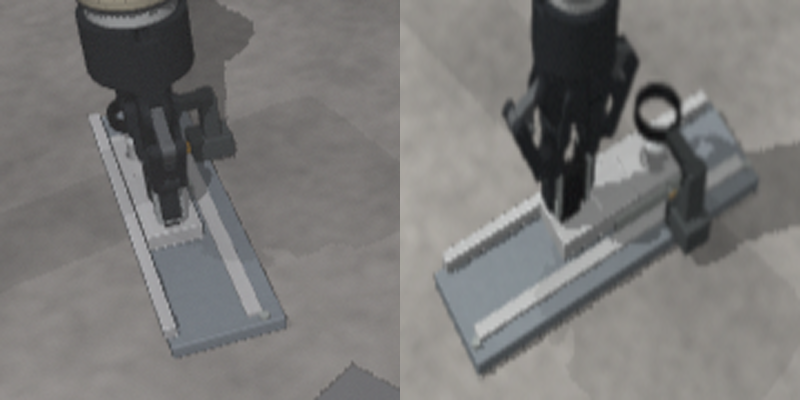

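The cell is under the ring (right panel ~(655,150)) and the handle is still pinched with almost no push. Handing in.

```bash
python3 -c "
from workcell import arm
print(arm.hand_in())"
```

```text
the job is handed in; nothing more can be done
None
```

The tall cell is seated in the slide pocket, the slide is in the detent notch under the ring with the fingers still pinching the handle, and the job was handed in at about 27 s; no verdict came back.

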